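Shut down the honing machine and clear the carving tools

TASK

We are done honing: switch the honing machine off at its slide switch, and only then pull its battery pack straight up out of the socket. Put the pack, the mallet and every hand tool lying on the bench (gouge, chisel, knife, rasp, brush, whichever are there) into the plywood tray, and leave everything else on the bench where it is.

Things in the scene. Friction and masses are not known exactly. Their poses are not given: they have to be found in the camera images.
- honer: bench honing machine, fixed; grey-green housing 130 (x) x 200 (y) x 85 mm high, flat deck on top; leather wheel at its +y end, felt wheel at -y (120 mm diameter, tops 130 mm above bench, reaching 160 mm from origin). Origin: centre of underside, on the bench; x to its rear, z up. Battery socket in the deck at x 0, y +50 mm; slide switch in the deck at y -50 mm.
- switch (a joint): slide switch along the machine's x, m: 0 = off (slid to the rear, +x, red dot), 0.012 = on (slid to the front, -x, green dot). Flush slider with a sprung detent: about 6 N pushes it, past mid-travel it snaps over and stays. Starts on.
- switch_ridge (a point): centre of the switch's white ridge, the only part standing up: 4 mm along the travel, 16 mm across, top 6.5 mm above the deck, this point 3.5 mm above it. Moves with the switch; its x points to the rear (off). The deck is flat and free 60 mm to the front, 55 mm to the rear and 45 mm to either side.
- pack_c (a point): centre of the black battery pack's body, a box 50 (x) x 60 (y) x 55 (z) mm with red side tabs; a stem 38 x 50 mm reaches 58.5 mm below this point. Starts upright in the machine's socket, 31 mm deep, axes parallel to the machine's, this point 27.5 mm above the deck. Two sprung catches: a straight pull up of about 15 N frees it within 12 mm. 0.25 kg.
- tray: open plywood tool tray, fixed, 230 (x) x 320 (y) mm outside, rim 50 mm above the bench, walls and floor 8 mm thick. Origin: centre of its underside, on the bench; z up.
- mallet_c (a point): centre of a round carver's mallet of brown wood, 180 mm tall, standing on its head, handle up; z runs along its axis to the handle's end. Head: from 90 mm below this point to 7 mm above, 52 mm diameter at the bottom, 62 mm near its top. Handle: 10 to 90 mm above, 25 to 29 mm thick. 0.38 kg, always present.
- gouge_c (a point): carving gouge, 170 mm long, pale ash octagonal handle, brass ferrule, narrow bright steel blade flared at the end, lying flat. Origin at the balance point, where to grip, half-way up the handle; x points to the working end. The tool reaches from 65 mm behind the origin to 105 mm ahead, its handle (22 mm wide and thick) from 65 mm behind to 35 mm ahead. May be absent (None).
- chisel_c (a point): flat carving chisel, 170 mm long, black octagonal handle, brass ferrule, 16 mm wide bright blade, lying flat. Origin at the balance point, where to grip, half-way up the handle; x points to the working end. The tool reaches from 65 mm behind the origin to 105 mm ahead, its handle (22 mm wide and thick) from 65 mm behind to 35 mm ahead. May be absent (None).
- knife_c (a point): carving knife, 170 mm long, dark red octagonal handle, brass ferrule, 13 mm bright blade, lying flat. Origin at the balance point, where to grip, half-way up the handle; x points to the working end. The tool reaches from 65 mm behind the origin to 105 mm ahead, its handle (22 mm wide and thick) from 65 mm behind to 35 mm ahead. May be absent (None).
- rasp_c (a point): small wood rasp, 170 mm long, cream octagonal handle, brass ferrule, dark 18 mm wide toothed blade, lying flat. Origin at the balance point, where to grip, half-way up the handle; x points to the working end. The tool reaches from 65 mm behind the origin to 105 mm ahead, its handle (22 mm wide and thick) from 65 mm behind to 35 mm ahead. May be absent (None).
- brush_c (a point): hand brush, 170 mm long, yellow-painted wood with pale bristles, with an 80 x 34 x 26 mm bristle head ahead of the handle, lying flat. Origin at the balance point, where to grip, half-way up the handle; x points to the working end. The tool reaches from 65 mm behind the origin to 105 mm ahead, its handle (20 mm wide and thick) from 65 mm behind to 25 mm ahead. May be absent (None).
- compound_bar: green bar of honing compound in a paper sleeve, 85 x 38 x 26 mm, lying near the tools; not to be moved. Origin: centre of its underside.
- slip_stone: reddish sharpening stone 100 x 40 x 22 mm; not to be moved. Origin: centre of its underside.
- rosette: square limewood block with a carved rosette, 100 x 100 x 48 mm; not to be moved. Origin: centre of its underside.
- wax_tin: round brass-coloured tin, 80 mm diameter, 45 mm high; not to be moved. Origin: centre of its underside.
- glue: white glue bottle with orange cap, 60 mm diameter, 170 mm high; not to be moved. Origin: centre of its underside.
Things that resemble listed ones, but are neither listed nor needed, are in the scene too. There is more than one size of the part that bears mallet_c; the job needs the middle-sized.

How it is judged (in metres and radians):
On the way, in this order (a step that is already met when the one before it is completed fails the run):
1. the slide switch is off (value of joint switch below 0.003 m), for 0.2 s.
2. the battery pack is out of the socket ((z of pack_c in the frame of honer above 0.15 m or horizontal distance between pack_c and honer above 0.12 m)), for 0.1 s.
At the end, for the whole second after the job is handed in: Switch off (under 3 mm of 12). Pack, mallet and every tool present rest in the tray: each listed point within 105 mm (tray x) and 150 mm (tray y) of its centre and at most 100 mm (pack), 125 mm (mallet) or 90 mm (tools) above its underside (value of joint switch below 0.003 m and x of pack_c in the frame of tray between -0.105 and 0.105 m and y of pack_c in the frame of tray between -0.15 and 0.15 m and z of pack_c in the frame of tray below 0.1 m and linear speed of each of pack, mallet, gouge, chisel, knife, rasp, brush below 0.02 m/s and x of mallet_c in the frame of tray between -0.105 and 0.105 m and y of mallet_c in the frame of tray between -0.15 and 0.15 m and z of mallet_c in the frame of tray below 0.125 m and x of gouge_c in the frame of tray between -0.105 and 0.105 m and y of gouge_c in the frame of tray between -0.15 and 0.15 m and z of each of gouge_c, chisel_c, knife_c, rasp_c, brush_c in the frame of tray below 0.09 m and x of chisel_c in the frame of tray between -0.105 and 0.105 m and y of chisel_c in the frame of tray between -0.15 and 0.15 m and x of knife_c in the frame of tray between -0.105 and 0.105 m and y of knife_c in the frame of tray between -0.15 and 0.15 m and x of rasp_c in the frame of tray between -0.105 and 0.105 m and y of rasp_c in the frame of tray between -0.15 and 0.15 m and x of brush_c in the frame of tray between -0.105 and 0.105 m and y of brush_c in the frame of tray between -0.15 and 0.15 m); the robot touches nothing.
It fails at once if a thing that should stay (compound bar, stone, rosette, tin, glue) is moved more than 50 mm (distance of any of compound_bar, slip_stone, rosette, wax_tin, glue from where it was at the start of the episode above 0.05 m).
Of gouge, chisel, knife, rasp, brush only 3 to 5 are there at a start; the rules pass over those that are not, and their reading is None.
At some moment in a run one of gouge, chisel, knife, rasp, brush may be knocked a few centimetres aside while the robot is not near it.
Once in a run the grip may slacken for a moment while it holds something.
It also fails if it takes over 210 s, if anything falls off the work surface, if the arm or the gripper's body presses on something with over 40 N, if the wrist force passes 120 N, or if a joint passes its speed limit or range.

ROBOT

A 6-joint arm with a two-finger parallel gripper is mounted at the origin on the work surface. World frame = base frame: x ahead of the robot, y to its left, z up, the work surface at z = 0. Lengths are in m, angles in degrees, forces in N, time in s.
With the tool pointing down it reaches from about 0.4 to 0.825 m from the base axis. Payload 7 kg.
Tool frame: the origin (TCP) lies midway between the tips of the shut fingers; the grasp point (between the pads) lies 19 mm behind it; z points along the fingers, x is the direction in which the jaws open and shut, and the axes are right-handed (so a half turn about z gives the same grasp; the last joint's range is limited). The gripper opens to 88 mm and grips with 3 to 60 N. Pads are 19 mm wide; open, the fingers measure 130 mm over their backs; the gripper's body (78 mm by 193 mm) begins 47 mm behind the grasp point.
Start: joints at [-52.821, 20.546, 0.682, 0, -70.136, -16.507], TCP at [0.238, -0.632, 0.227] pointing down, gripper open.
Joint ranges: [-176.03, 176.03], [-82.01, 121.73], [-58.28, 71.71], [-173.87, 95.51], [-174.79, -0.11], [-173.66, 173.66]. Speed limits (degrees/s): [136.94, 136.94, 172.46, 180, 180, 180].

INTERFACE

Orientations are given as [roll, pitch, yaw] about the fixed x, y, z axes, in that order (R = Rz(yaw) Ry(pitch) Rx(roll)).
In Python, from plant import * gives the robot as it stands. The module is installed in compiled form; this text tells all that it offers.
- The arm moves only by the shell command python3 -m pendant 'ROWS' [OPENING]. ROWS is JSON, a list that holds one entry, the list of rows, each a list of 6 numbers: the shift along the world's x, y, z in mm, then the turn, a rotation vector about the world's x, y, z in degrees. A call has 1 to 10 rows; each row is the pose to reach, as a shift and turn from the pose commanded when the call began; what a row does not reach only later rows make up. A row lasts 1/8 s, in which the tool goes at most 62.5 mm and 10.7 degrees, less where a joint would pass 70% of its speed; a pose out of reach is approached as far as the arm can. A call with a gripper value outside its range is refused whole. OPENING is the closure, from -1 (fully open) to 1 (shut), set as the call begins (- or left out, the last holds). The fingers move at their own pace and stop on an object; the grip force is fixed at half the most. Time passes only in rows, so rows that repeat a pose let the fingers close. It gives the time, the measured TCP pose, the force and the opening at its end, in the units of the state.
- get_obs(): the state, without advancing time (a new reading comes with each control period).
- snapshot(name): name is "side" or "top"; returns a dict with "pixels" (400x640x3 uint8, red, green, blue), "depth" (400x640 float32, m along the optical axis (not along the pixel's ray), 0 where there is no reading), "fx", "fy", "cx", "cy" (pixels), "dist" ([k1, k2, p1, p2, k3] as OpenCV has them; the pictures are not rectified), "pose" (4x4, takes a point from camera to world coordinates). Camera axes: x right, y down, z forward; pixel columns grow to the right and rows downward; lengths in m; the calibration is good to about 2 mm. A picture is of the moment at which its call begins.
- close_job(): hands the job in, once; it reports no verdict.
The state is a dict: "clock": time; "joint_pos": joint angles; "qvel": joint speeds; "tau": joint torques, N m; "tool_pos": TCP position; "orientation": TCP orientation; "force": force on the tool from outside, world axes, zero at the start; "moment": the same for the moment, N m; "opening": finger opening in m.
Only numpy, scipy, OpenCV 4.12 (cv2) and the standard library are available. Lean on these libraries where they do the work, as an engineer would, in place of code of your own. Each camera call takes 0.05 s, during which the arm holds its last target. There are 200 camera calls.

## Working session

There is one attempt and no reset: what is moved stays moved. The work goes in short steps, Python scripts to look and compute and a shell command to move; the robot and the scene stay as the last step left them, time stands still between calls to the robot, and variables do not carry over. Pictures are saved under pics/ and viewed, about 12 in all and at most 16, crops included, and the job is handed in when it is done.

```bash
mkdir -p pics
cat > h.py <<'E'
from plant import *
import numpy as np, cv2
def snap(n):
    s=snapshot(n); return s
def cloud(s):
    d=s["depth"]; h,w=d.shape
    K=np.array([[s["fx"],0,s["cx"]],[0,s["fy"],s["cy"]],[0,0,1]])
    v,u=np.mgrid[:h,:w]
    p=cv2.undistortPoints(np.stack([u,v],-1).reshape(-1,1,2).astype(float),K,np.array(s["dist"])).reshape(h,w,2)
    P=np.dstack([p*d[...,None],d]); T=np.array(s["pose"])
    W=P@T[:3,:3].T+T[:3,3]; W[d==0]=np.nan
    return W
def save(s,name,box=None,k=1):
    im=s["pixels"][...,::-1]
    if box: x0,y0,x1,y1=box; im=im[y0:y1,x0:x1]
    if k!=1: im=cv2.resize(im,None,fx=k,fy=k,interpolation=cv2.INTER_CUBIC)
    cv2.imwrite("pics/"+name+".png",im)
E
python3 - <<'E'
from h import *
o=get_obs();print(o["clock"],o["tool_pos"],o["orientation"],o["opening"])
for n in("top","side"):
    s=snap(n);save(s,n+"0",None,1.25);np.savez(n+"0.npz",W=cloud(s),im=s["pixels"]);print(np.round(s["pose"],3),s["fx"])
E
```

```text
0.0 [ 0.23810309 -0.6310771   0.22561182] [-1.79990793e+02 -9.70708472e-02  1.10667908e+02] 0.08727147075624987
[[-0.004 -0.986  0.164  0.439]
 [-1.     0.003 -0.003  0.005]
 [ 0.002 -0.164 -0.986  1.089]
 [ 0.     0.     0.     1.   ]] 437.53409310063597
[[-0.928 -0.261  0.266  0.323]
 [-0.372  0.618 -0.692  0.694]
 [ 0.016 -0.741 -0.671  0.751]
 [ 0.     0.     0.     1.   ]] 363.49687546720287
```

View pics/top0.png

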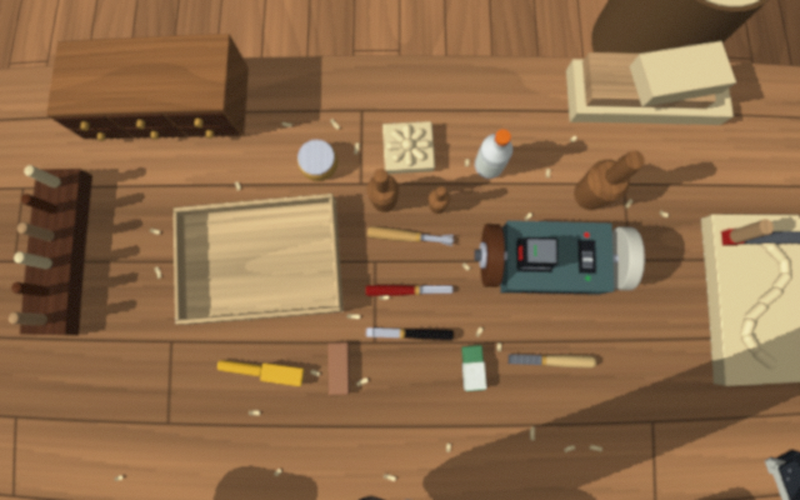

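View pics/side0.png

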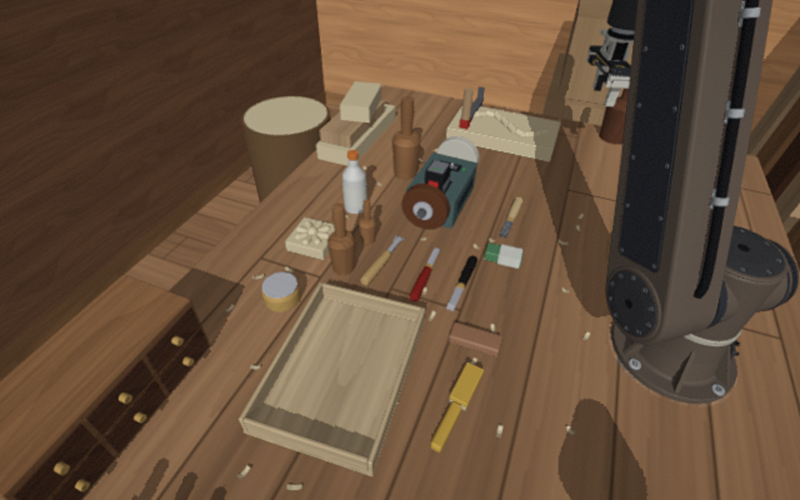

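Top view (800x500 picture): all five tools are there. They are the gouge at (410,236), knife (410,290), chisel (410,333), brush (260,372) and rasp (552,361). Candidates for the mallet are (383,190), the small one at (438,198) and the large one at (605,185). The middle size is (383,190). The rack tools on the left and the tool on the carved board at right are look-alikes and not lying on the bench. The honer is at (560,257), with the pack at (540,252) and the switch at (587,257).

```bash
cat >> h.py <<'E'
def pca(W,box,lo,hi,k=1.25):
    x0,y0,x1,y1=[int(b/k) for b in box]; P=W[y0:y1,x0:x1].reshape(-1,3)
    P=P[(P[:,2]>lo)&(P[:,2]<hi)]
    r=cv2.minAreaRect((P[:,:2]*1000).astype(np.float32))
    return P,r
E
python3 - <<'E'
from h import *
D=np.load("top0.npz");W=D["W"]
B=dict(gouge=(360,222,462,250),knife=(360,278,462,302),chisel=(360,322,462,345),rasp=(500,348,605,374),brush=(210,355,308,390))
for n,b in B.items():
    P,r=pca(W,b,.006,.05); print(n,len(P),np.round(r[0]),np.round(r[1]),round(r[2],1),"zmax",np.nanpercentile(P[:,2],95).round(3))
    bp=cv2.boxPoints(r).round(0);print("   ",bp.tolist())
for n,b,lo,hi in [("tray",(165,190,345,328),.03,.06),("deck",(500,215,620,297),.07,.095),("pack",(505,225,570,275),.12,.16),("malM_top",(360,165,402,215),.165,.2),("malM",(360,165,402,215),.03,.2),("malS",(425,180,455,215),.03,.25),("malL",(570,145,645,215),.03,.3),("rosette",(380,118,440,176),.03,.06),("glue",(470,125,520,182),.05,.2),("tin",(290,135,340,182),.03,.06),("bar",(458,340,490,395),.015,.04),("stone",(325,340,352,396),.012,.04)]:
    P,r=pca(W,b,lo,hi);print(n,len(P),np.round(r[0]),np.round(r[1]),round(r[2],1),"z",np.nanpercentile(P[:,2],[50,98]).round(3))
im=D["im"][...,::-1]
a=cv2.resize(im[125:180,280:345],None,fx=9,fy=9,interpolation=cv2.INTER_CUBIC)[:400]
b=cv2.resize(im[165:245,375:525],None,fx=5,fy=5,interpolation=cv2.INTER_CUBIC)
c=np.zeros((400,780,3),np.uint8);c[:b.shape[0],:b.shape[1]]=b
cv2.imwrite("pics/hon.png",c)
# switch ridge: whitish px on deck
for n,box in [("ridge",(575,240,602,275))]:
    x0,y0,x1,y1=[int(q/1.25) for q in box]
    p=D["im"][y0:y1,x0:x1].astype(int);m=p.min(2)>150
    print(n,m.sum(),np.nanmean(W[y0:y1,x0:x1][m],0), np.argwhere(m)[:,::-1].mean(0)+[x0,y0])
E
```

```text
gouge 508 [631. -11.] [170.  26.] 82.9 zmax 0.024
    [[608.0, -94.0], [633.0, -97.0], [654.0, 72.0], [628.0, 75.0]]
knife 522 [521.  -7.] [ 27. 165.] 0.5 zmax 0.024
    [[507.0, 76.0], [509.0, -89.0], [535.0, -89.0], [534.0, 76.0]]
chisel 559 [444.  -8.] [168.  34.] 89.8 zmax 0.024
    [[426.0, -92.0], [460.0, -92.0], [461.0, 75.0], [427.0, 76.0]]
rasp 587 [ 385. -283.] [196.  48.] 89.2 zmax 0.024
    [[360.0, -381.0], [408.0, -382.0], [411.0, -186.0], [363.0, -185.0]]
brush 788 [376. 281.] [169.  53.] 83.3 zmax 0.029
    [[340.0, 201.0], [392.0, 194.0], [412.0, 362.0], [359.0, 368.0]]
tray 1982 [584. 292.] [232. 322.] 4.8 z [0.049 0.053]
deck 4142 [ 581. -296.] [223. 132.] 88.3 z [0.086 0.09 ]
pack 662 [ 582. -240.] [61. 49.] 88.1 z [0.141 0.145]
malM_top 123 [710.  42.] [24. 24.] 87.6 z [0.179 0.182]
malM 654 [727.  40.] [60. 95.] 88.0 z [0.098 0.181]
malS 238 [697. -66.] [39. 38.] 70.7 z [0.065 0.121]
malL 1454 [ 718. -379.] [80. 74.] 38.4 z [0.129 0.236]
rosette 1082 [816.  -7.] [96. 97.] 2.1 z [0.035 0.046]
glue 696 [ 779. -171.] [60. 49.] 65.9 z [0.116 0.172]
tin 737 [787. 176.] [77. 72.] 83.7 z [0.045 0.05 ]
bar 592 [ 373. -131.] [84. 40.] 3.2 z [0.027 0.032]
stone 708 [374. 129.] [98. 41.] 1.2 z [0.022 0.026]
ridge 11 [ 0.5729398  -0.33944429  0.09208434] [469.72727273 207.45454545]
```

View pics/hon.png

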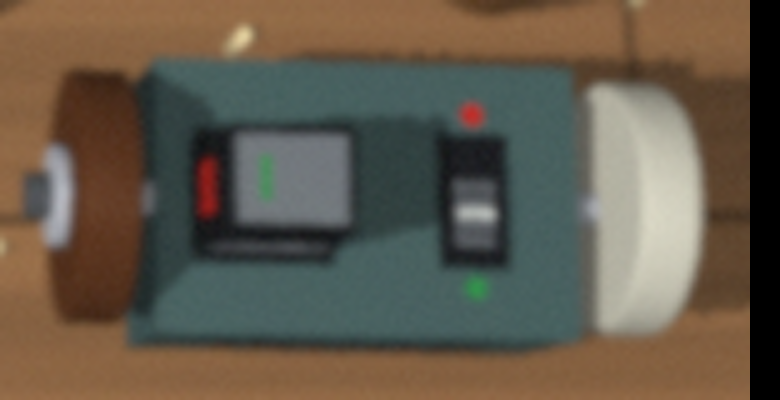

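Crop: the ridge (472,212) is nearer the green dot, so the switch is on. The pack (290,180) is at +y. Measured poses fit the nominal sizes: tray rim 232x322 mm at z 49, deck at z 86, pack 61x49 mm with its top at z 141. Next I go in front of the ridge with the fingers shut.

```bash
python3 -m pendant '[[[40,38,0,0,0,-8],[80,76,0,0,0,-16],[125,118,0,0,0,-22.6],[170,160,0,0,0,-22.6],[215,204,0,0,0,-22.6],[260,247,0,0,0,-22.6],[305,291,-30,0,0,-22.6],[305,291,-80,0,0,-22.6],[305,291,-110,0,0,-22.6],[305,291,-110,0,0,-22.6]]]' 1 ; python3 -m pendant '[[[0,0,-10,0,0,0],[0,0,-18,0,0,0],[0,0,-22,0,0,0],[0,0,-25,0,0,0],[0,0,-25,0,0,0]]]'
python3 - <<'E'
from h import *
o=get_obs();print(o)
s=snap("side");save(s,"sw1",(300,110,440,220),5)
E
```

```text
clock: 1.35
tool_pos: [0.5415, -0.3396, 0.1137]
orientation: [-179.7, -0.1, 88.1]
force: [-0.8, 0.1, 0.3]
opening: 0.0006
clock: 1.98
tool_pos: [0.5432, -0.3406, 0.0916]
orientation: [180.0, 0.0, 88.1]
force: [-0.1, -0.5, 0.3]
opening: 0.0005
{'clock': 1.975, 'joint_pos': array([-1.46794742e+01,  2.37395223e+01, -1.33932830e+01,  3.42289407e-04,
       -5.28659614e+01, -7.72518608e+01]), 'qvel': array([ 0.06077119, -0.1957008 ,  0.22579842,  0.14091141, -0.09749485,
        0.01424893]), 'tau': array([-2.13302689e-02, -5.77664816e+01,  2.46796364e+01,  5.88310763e+00,
       -1.66019378e-02,  1.43487623e-04]), 'tool_pos': array([ 0.54322549, -0.34057829,  0.09159671]), 'orientation': array([1.79998857e+02, 5.38311271e-04, 8.80688717e+01]), 'force': array([-0.12367681, -0.53835688,  0.25822335]), 'moment': array([-0.08012836, -0.02718968, -0.01821263]), 'opening': 0.0005366319531048328}
```

View pics/sw1.png

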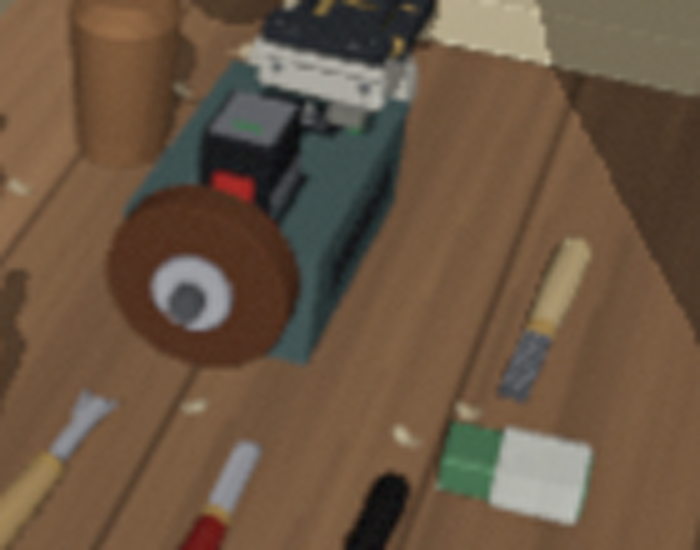

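The side crop shows the fingers at about (345,110), just above the deck beside the switch, with nothing fouled. I'll feel for the deck gently.

```bash
python3 -m pendant '[[[0,0,-1.5,0,0,0],[0,0,-3,0,0,0],[0,0,-4,0,0,0],[0,0,-4,0,0,0]]]'; python3 -m pendant '[[[3,0,0,0,0,0],[6,0,0,0,0,0],[9,0,0,0,0,0],[12,0,0,0,0,0],[15,0,0,0,0,0],[15,0,0,0,0,0]]]'
```

```text
clock: 2.52
tool_pos: [0.5432, -0.3405, 0.0874]
orientation: [-180.0, -0.0, 88.1]
force: [-0.4, -0.0, -0.3]
opening: 0.0005
clock: 3.28
tool_pos: [0.5585, -0.3405, 0.0875]
orientation: [-180.0, 0.0, 88.1]
force: [-0.3, 0.8, 1.0]
opening: 0.0005
```

```bash
python3 -m pendant '[[[2,0,0,0,0,0],[4,0,0,0,0,0],[6,0,0,0,0,0],[6,0,0,0,0,0]]]'; python3 -m pendant '[[[2,0,0,0,0,0],[4,0,0,0,0,0],[6,0,0,0,0,0],[6,0,0,0,0,0]]]';python3 -m pendant '[[[1,0,0,0,0,0],[2,0,0,0,0,0],[3,0,0,0,0,0],[3,0,0,0,0,0]]]'
```

```text
clock: 3.78
tool_pos: [0.5644, -0.3405, 0.0875]
orientation: [180.0, -0.0, 88.1]
force: [-1.1, 0.2, -0.8]
opening: 0.0005
clock: 4.28
tool_pos: [0.5705, -0.3405, 0.0876]
orientation: [180.0, 0.0, 88.1]
force: [-0.0, 0.1, -0.4]
opening: 0.0004
clock: 4.78
tool_pos: [0.5729, -0.3405, 0.0875]
orientation: [-180.0, -0.0, 88.1]
force: [-1.6, -0.7, 0.7]
opening: 0.0002
```

```bash
python3 -m pendant '[[[1,0,0,0,0,0],[2,0,0,0,0,0],[2,0,0,0,0,0]]]'; python3 -m pendant '[[[-8,0,3,0,0,0],[-15,0,40,0,0,0],[-15,0,95,0,0,30],[-60,0,110,0,0,30],[-120,0,110,0,0,30],[-150,0,110,0,0,30],[-150,0,110,0,0,30]]]' -1;python3 - <<'E'
from h import *
s=snap("top");W=cloud(s);save(s,"sw2",(370,160,530,250),5)
p=s["pixels"][188:225,450:485].astype(int);m=p.min(2)>150
print(m.sum(),np.nanmean(W[188:225,450:485][m],0))
E
```

```text
clock: 5.15
tool_pos: [0.5733, -0.3405, 0.0873]
orientation: [-179.8, -0.0, 88.0]
force: [-7.3, -1.1, 3.8]
opening: 0.0003
clock: 6.02
tool_pos: [0.4241, -0.3405, 0.1989]
orientation: [179.9, 0.1, 118.0]
force: [0.1, 0.1, 0.8]
opening: 0.0646
0 [nan nan nan]<stdin>:4: RuntimeWarning: Mean of empty slice
```

View pics/sw2.png

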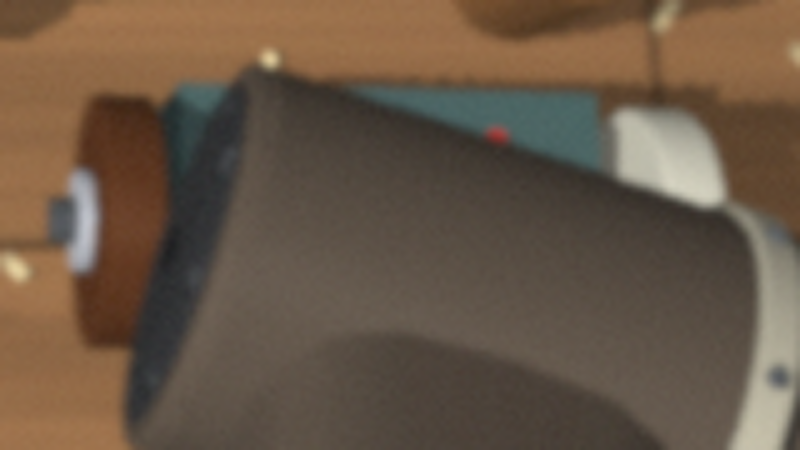

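The arm hides the switch, and the end-stop force (-7.3 N) suggests the switch is fully over. I'll swing aside to confirm.

```bash
python3 -m pendant '[[[0,50,20,0,0,8],[0,100,40,0,0,16],[0,150,50,0,0,24],[0,200,50,0,0,32],[0,250,50,0,0,40],[0,300,50,0,0,48],[0,340,50,0,0,56],[0,380,50,0,0,60],[0,380,50,0,0,60]]]';python3 - <<'E'
from h import *
s=snap("top");W=cloud(s);save(s,"sw3",(370,160,530,250),4)
b=np.s_[195:222,462:478]
p=s["pixels"][b].astype(int);m=p.min(2)>140
print(m.sum(),np.nanmean(W[b][m],0))
P,r=pca(W,(505,225,570,275),.12,.16);print(r,P[:,2].mean())
E
```

```text
clock: 7.2
tool_pos: [0.4263, 0.0425, 0.2479]
orientation: [179.9, 0.1, 178.3]
force: [0.2, -1.4, -0.3]
opening: 0.0881
20 [ 0.58628154 -0.34084376  0.08952917]
((582.2460327148438, -240.39816284179688), (61.05081558227539, 49.899131774902344), 88.57698822021484) 0.1400269297488364
```

View pics/sw3.png

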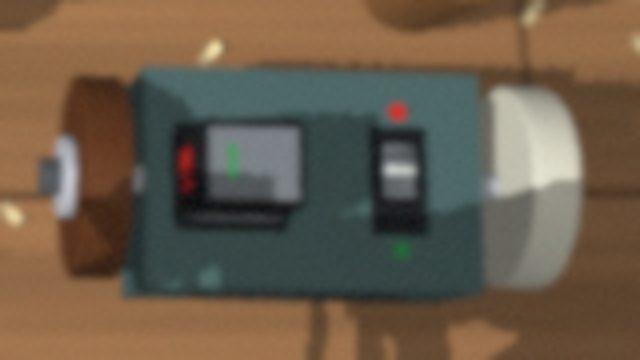

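The ridge has moved about 13 mm toward the red dot, at (400,172), so the switch is off. Now the pack, with the jaws across its x sides.

```bash
python3 -m pendant '[[[20,-40,0,0,0,0],[40,-80,0,0,0,0],[60,-125,0,0,0,0],[85,-170,0,0,0,0],[110,-215,0,0,0,0],[135,-255,0,0,0,0],[156,-282,0,0,0,0],[156,-282,-40,0,0,0],[156,-282,-70,0,0,0],[156,-282,-70,0,0,0]]]' -1; python3 -m pendant '[[[0,0,-30,0,0,0],[0,0,-60,0,0,0],[0,0,-82,0,0,0],[0,0,-84,0,0,0],[0,0,-84,0,0,0]]]'; python3 -m pendant '[[[0,0,0,0,0,0],[0,0,0,0,0,0],[0,0,0,0,0,0],[0,0,0,0,0,0],[0,0,0,0,0,0]]]' 1
```

```text
clock: 8.5
tool_pos: [0.5797, -0.2433, 0.1748]
orientation: [180.0, -0.3, 178.0]
force: [-0.1, -0.9, 0.7]
opening: 0.0878
clock: 9.12
tool_pos: [0.5824, -0.243, 0.0952]
orientation: [-180.0, 0.1, 178.1]
force: [0.1, -0.5, -0.3]
opening: 0.0877
clock: 9.75
tool_pos: [0.5814, -0.2425, 0.0937]
orientation: [-180.0, 0.0, 178.1]
force: [0.1, 0.7, 0.8]
opening: 0.0501
```

Gripped at 50.1 mm. Pulling straight up.

```bash
python3 -m pendant '[[[0,0,3,0,0,0],[0,0,6,0,0,0],[0,0,9,0,0,0],[0,0,12,0,0,0],[0,0,15,0,0,0],[0,0,20,0,0,0],[0,0,30,0,0,0],[0,0,40,0,0,0],[0,0,50,0,0,0],[0,0,50,0,0,0]]]'; python3 -m pendant '[[[0,0,30,0,0,0],[0,0,60,0,0,0],[0,0,80,0,0,0],[0,0,80,0,0,0]]]'
python3 - <<'E'
from h import *
s=snap("side");save(s,"pk1",(240,40,440,200),4)
E
```

```text
clock: 11.0
tool_pos: [0.5819, -0.2427, 0.1449]
orientation: [-180.0, 0.1, 178.1]
force: [-0.5, -0.2, -2.9]
opening: 0.0499
clock: 11.5
tool_pos: [0.582, -0.2427, 0.2249]
orientation: [-180.0, 0.2, 178.1]
force: [0.1, 0.0, -3.4]
opening: 0.0494
```

View pics/pk1.png

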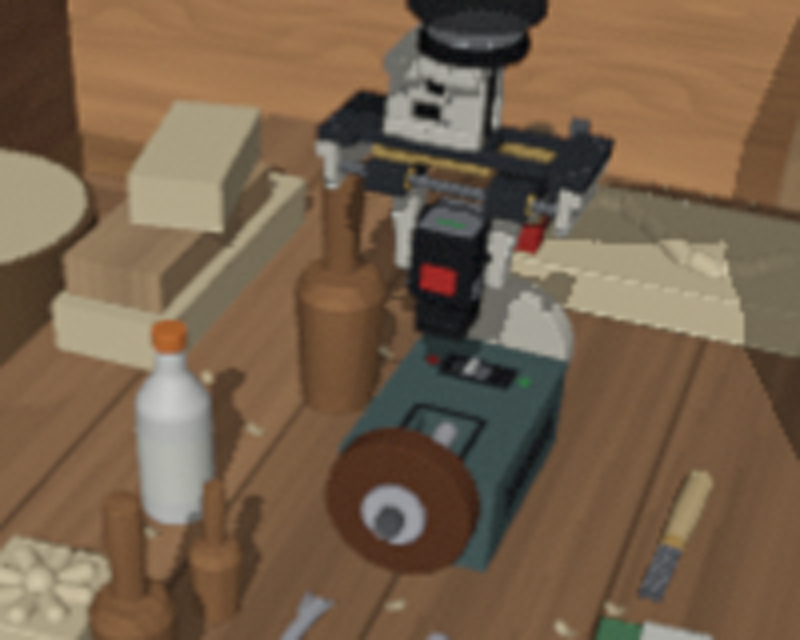

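The pack is out, held at (450,265), with the socket empty below it. The switch shows its ridge by the red dot. Carrying it to the tray's +y end.

```bash
python3 -m pendant '[[[0,40,0,0,0,0],[0,85,0,0,0,0],[0,130,0,0,0,0],[0,175,0,0,0,0],[0,220,0,0,0,0],[0,265,0,0,0,0],[0,310,0,0,0,0],[0,355,0,0,0,0],[5,400,0,0,0,3],[10,445,0,0,0,6]]]'; python3 -m pendant '[[[7,45,0,0,0,0],[14,90,0,0,0,0],[20,135,0,0,0,0],[23,175,0,0,0,0],[23,203,0,0,0,0],[23,203,-40,0,0,0],[23,203,-80,0,0,0],[23,203,-120,0,0,0],[23,203,-150,0,0,0],[23,203,-150,0,0,0]]]'; python3 -m pendant '[[[0,0,-8,0,0,0],[0,0,-16,0,0,0],[0,0,-20,0,0,0],[0,0,-20,0,0,0]]]'
```

```text
clock: 12.8
tool_pos: [0.5904, 0.2037, 0.2217]
orientation: [-179.9, -0.1, -175.8]
force: [1.3, 0.4, -2.4]
opening: 0.05
clock: 14.05
tool_pos: [0.6119, 0.4033, 0.0685]
orientation: [-179.7, -0.4, -176.0]
force: [0.1, 0.8, -2.7]
opening: 0.0498
clock: 14.55
tool_pos: [0.6142, 0.4054, 0.0536]
orientation: [-180.0, -0.0, -175.9]
force: [-0.5, -0.1, -1.5]
opening: 0.05
```

```bash
python3 -m pendant '[[[0,0,0,0,0,0],[0,0,0,0,0,0],[0,0,0,0,0,0],[0,0,40,0,0,0],[0,0,90,0,0,0],[0,0,140,0,0,0],[0,0,170,0,0,0],[0,0,170,0,0,0]]]' 0.3; python3 -m pendant '[[[12,-45,0,0,0,0],[24,-90,0,0,0,0],[36,-135,0,0,0,0],[48,-180,0,0,0,0],[60,-225,0,0,0,0],[72,-270,0,0,0,0],[84,-315,0,0,0,0],[92,-350,0,0,0,0],[96,-363,0,0,0,0],[96,-363,0,0,0,0]]]' -1
python3 - <<'E'
from h import *
s=snap("side");save(s,"ml1",None,1.25)
E
```

```text
clock: 15.55
tool_pos: [0.6154, 0.4064, 0.2274]
orientation: [179.8, 0.3, -175.9]
force: [0.1, 0.2, -3.3]
opening: 0.0499
clock: 16.8
tool_pos: [0.7102, 0.0418, 0.2227]
orientation: [-180.0, -0.1, -176.0]
force: [-0.0, 0.0, -0.1]
opening: 0.0875
```

View pics/ml1.png

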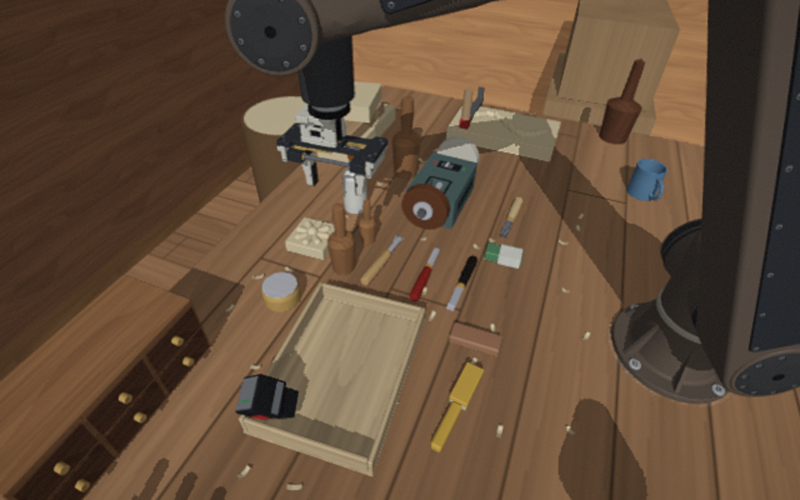

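My closure value was wrong: 0.3 means about 31 mm, so the pack was still held when I moved. It dropped when the jaws opened, and it appears to lean on the tray's corner wall at (265,397). Measuring that.

Run:
```python
from h import *
s=snap("top");W=cloud(s);save(s,"pk2",(130,140,290,270),5)
P,r=pca(W,(150,170,345,330),.058,.2);print(len(P),r,np.percentile(P[:,2],[5,50,95]).round(3))
P=P[P[:,2]>np.percentile(P[:,2],50)];print(P.mean(0),P.min(0),P.max(0))
```

```text
Traceback (most recent call last):
IndexError: index -1 is out of bounds for axis 0 with size 0
```

View pics/pk2.png

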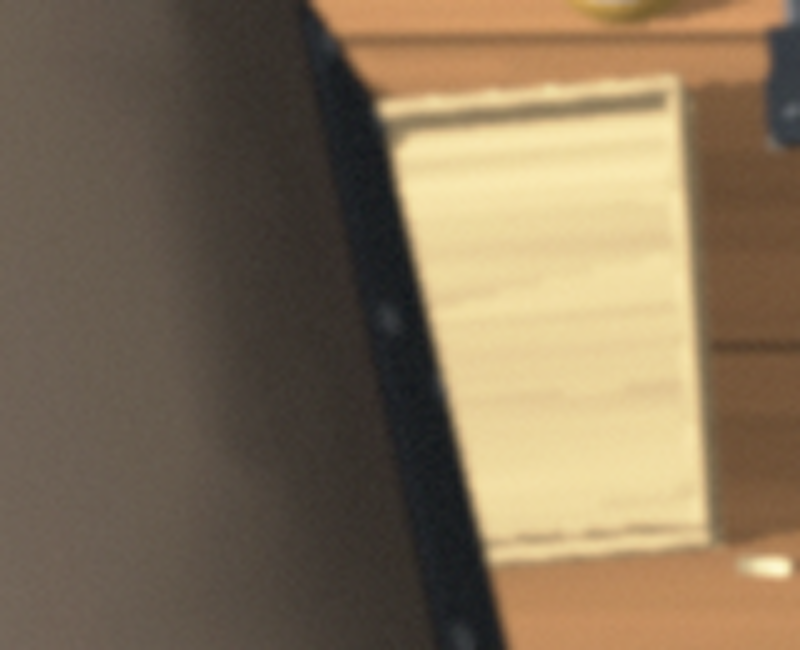

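The upper arm hides that end of the tray from above, so I'll use the side camera's depth.

Run:
```python
from h import *
s=snap("side");W=cloud(s);T=np.array([584,292])/1000
P=W[285:345,180:245];p=s["pixels"][285:345,180:245].astype(int)
m=(p.max(2)<95)&(P[...,2]>.012)
Q=P[m];print(len(Q));a=np.radians(4.8);d=Q[:,:2]-T
uv=d@np.array([[np.cos(a),-np.sin(a)],[np.sin(a),np.cos(a)]])
print(np.percentile(Q,[1,10,50,90,99],axis=0).round(3));print(np.percentile(uv,[1,10,50,90,99],axis=0).round(3))
save(s,"pk3",(170,270,320,385),5)
```

```text
1243
[[0.612 0.328 0.021]
 [0.621 0.388 0.038]
 [0.642 0.418 0.076]
 [0.676 0.449 0.099]
 [0.687 0.458 0.108]]
[[0.038 0.028]
 [0.047 0.092]
 [0.069 0.121]
 [0.104 0.151]
 [0.112 0.159]]
```

View pics/pk3.png

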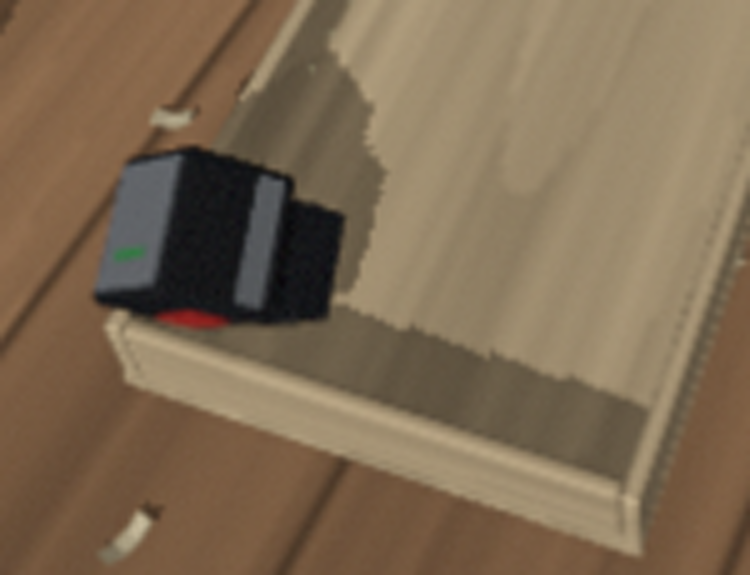

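The pack leans in the (+x,+y) corner of the tray, with its body on the rims, its stem inside and its top at z≈0.1. I'll regrip it after the mallet, which I'm above now.

```bash
python3 -m pendant '[[[0,0,-30,0,0,0],[0,0,-60,0,0,0],[0,0,-85,0,0,0],[0,0,-95,0,0,0],[0,0,-95,0,0,0]]]' -1; python3 -m pendant '[[[0,0,0,0,0,0],[0,0,0,0,0,0],[0,0,0,0,0,0],[0,0,0,0,0,0],[0,0,0,0,0,0]]]' 1;  python3 -m pendant '[[[0,0,10,0,0,0],[0,0,30,0,0,0],[0,0,50,0,0,0],[0,0,75,0,0,0],[0,0,75,0,0,0]]]'
```

```text
clock: 17.58
tool_pos: [0.7101, 0.0432, 0.1283]
orientation: [-180.0, -0.0, -175.9]
force: [0.2, -0.4, 0.3]
opening: 0.0875
clock: 18.2
tool_pos: [0.7103, 0.0424, 0.1286]
orientation: [180.0, 0.0, -175.9]
force: [-0.5, -0.3, 0.1]
opening: 0.0431
clock: 18.82
tool_pos: [0.7113, 0.0427, 0.2057]
orientation: [180.0, 0.2, -175.9]
force: [0.6, -0.6, -4.9]
opening: 0.0272
```

```bash
python3 -m pendant '[[[-15,28,20,0,0,0],[-36,68,25,0,0,0],[-57,108,25,0,0,0],[-78,148,25,0,0,0],[-99,188,25,0,0,0],[-120,228,25,0,0,0],[-141,268,25,0,0,0],[-162,308,25,0,0,0],[-186,355,25,0,0,0],[-186,355,25,0,0,0]]]'; python3 -m pendant '[[[0,0,-30,0,0,0],[0,0,-55,0,0,0],[0,0,-75,0,0,0],[0,0,-82,0,0,0],[0,0,-82,0,0,0]]]'
python3 - <<'E'
from h import *
s=snap("side");save(s,"ml2",(160,210,360,380),4)
E
```

```text
clock: 20.08
tool_pos: [0.5219, 0.4006, 0.2266]
orientation: [-180.0, -0.1, -175.7]
force: [0.4, 1.9, -3.8]
opening: 0.0276
clock: 20.7
tool_pos: [0.5278, 0.4004, 0.1525]
orientation: [179.6, 0.6, -175.8]
force: [-2.6, 0.9, 25.5]
opening: 0.0275
```

View pics/ml2.png

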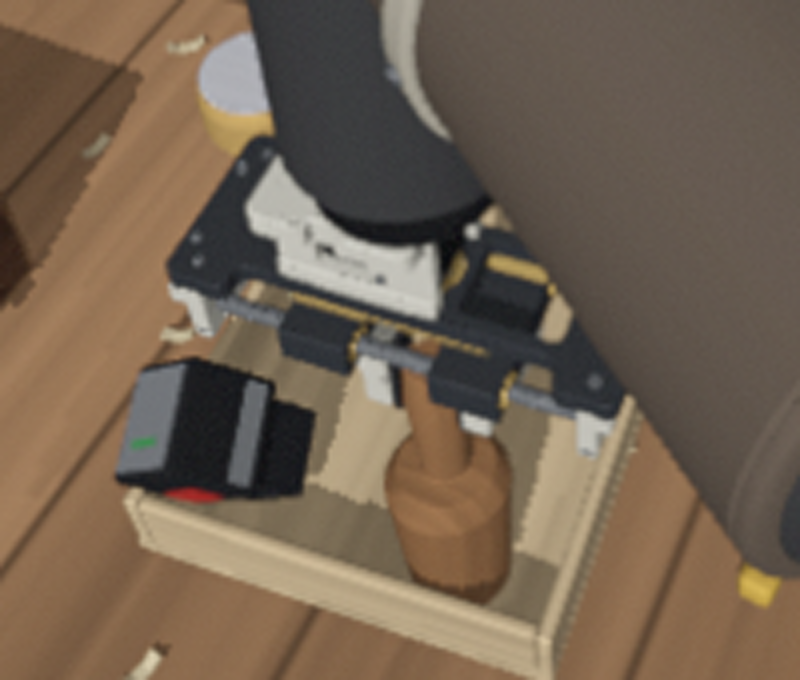

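The mallet stands on the tray floor at (460,540), upright, with 25 N reaction because it had slipped in the grip. I'll relax 5 mm, release and go up.

```bash
python3 -m pendant '[[[0,0,3,0,0,0],[0,0,4,0,0,0]]]'; python3 -m pendant '[[[0,0,0,0,0,0],[0,0,0,0,0,0],[0,0,0,0,0,0],[0,0,0,0,0,0],[0,0,40,0,0,0],[0,0,80,0,0,0],[0,0,100,0,0,0],[-40,-60,100,0,0,0],[-80,-120,100,0,0,-10],[-80,-120,100,0,0,-10]]]' -0.3
python3 - <<'E'
from h import *
s=snap("top");W=cloud(s);np.savez("top1.npz",W=W,im=s["pixels"]);save(s,"t2",(40,100,540,340),1.6)
T=np.array([.584,.292]);a=np.radians(4.8)
P=W[140:250,130:275].reshape(-1,3);im=s["pixels"][140:250,130:275].reshape(-1,3).astype(int)
m=(P[:,2]>.056)&(P[:,0]>.48)&(P[:,1]>.3)
P=P[m];uv=(P[:,:2]-T)@np.array([[np.cos(a),-np.sin(a)],[np.sin(a),np.cos(a)]])
hi=uv[:,0]>0.015
for k in(hi,~hi): print(k.sum(),np.percentile(np.c_[P[k],uv[k]],[1,50,99],axis=0).round(3))
E
```

```text
clock: 21.0
tool_pos: [0.5263, 0.3986, 0.1529]
orientation: [179.8, 0.3, -175.9]
force: [1.8, 1.5, 4.9]
opening: 0.0276
clock: 22.25
tool_pos: [0.4425, 0.275, 0.2511]
orientation: [180.0, 0.0, 173.9]
force: [-0.2, 0.7, 0.2]
opening: 0.057
834 [[0.627 0.383 0.057 0.054 0.085]
 [0.657 0.411 0.084 0.083 0.112]
 [0.697 0.453 0.108 0.123 0.154]]
228 [[ 0.502  0.301  0.097 -0.081  0.013]
 [ 0.528  0.398  0.169 -0.048  0.11 ]
 [ 0.548  0.423  0.361 -0.025  0.134]]
```

View pics/t2.png

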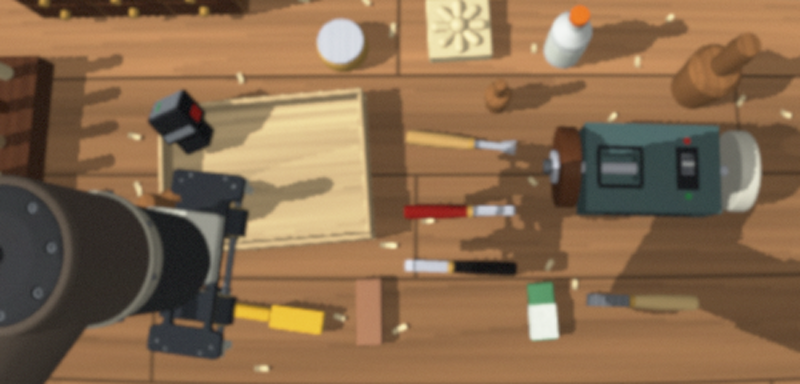

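Top view: the pack sits diagonally in the corner at (180,122), with its red tab at (195,113) facing +x,-y. The mallet is hidden under the wrist. Working out the pack's axis.

Run:
```python
from h import *
D=np.load("top1.npz");W=D["W"];im=D["im"].astype(int)
b=np.s_[150:200,130:180]
P=W[b];c=im[b]
m=(P[...,2]>.056)&(c.max(2)<110)
red=(c[...,0]>100)&(c[...,1]<60)&(P[...,2]>.05)
gr=(c[...,1]>c[...,0]+25)&(P[...,2]>.05)
print("red",red.sum(),P[red].mean(0),"green",gr.sum(),P[gr].mean(0) if gr.any() else None)
print(cv2.minAreaRect((P[m][:,:2]*1000).astype(np.float32)))
for lo,hi in((.06,.075),(.075,.09),(.09,.12)):
    q=P[m&(P[...,2]>lo)&(P[...,2]<hi)];print(lo,len(q),cv2.minAreaRect((q[:,:2]*1000).astype(np.float32)))
# plane normals via clustering
Q=P[m]
from scipy.spatial import cKDTree
t=cKDTree(Q);N=[]
for p in Q:
    i=t.query(p,20)[1];u,s_,v=np.linalg.svd(Q[i]-Q[i].mean(0));n=v[2]*np.sign(v[2][2]);N.append(np.r_[n,s_[2]])
N=np.array(N)
g=N[:,3]<np.median(N[:,3]);
_,l,ce=cv2.kmeans(N[g,:3].astype(np.float32),3,None,(3,50,1e-4),5,0)
for k in range(3):print(ce[k],(l==k).sum(),Q[g][l[:,0]==k].mean(0).round(3))
```

```text
red 21 [0.667924   0.38938862 0.07476636] green 12 [0.67428203 0.44392783 0.08571216]
((652.2628173828125, 410.51373291015625), (68.93838500976562, 72.93399810791016), 42.16483688354492)
0.06 145 ((650.5078735351562, 404.8283996582031), (47.794586181640625, 76.29841613769531), 53.74697494506836)
0.075 250 ((655.6248168945312, 407.4692077636719), (57.14451599121094, 73.56790161132812), 51.661460876464844)
0.09 230 ((656.4603881835938, 419.194091796875), (41.14794158935547, 62.55328369140625), 39.43812561035156)
[-0.91945285 -0.21997215  0.29488555] 56 [0.634 0.41  0.068]
[-0.7173946  -0.03178743  0.6739279 ] 126 [0.645 0.421 0.085]
[ 0.3372462  -0.8285962   0.35527718] 148 [0.674 0.394 0.078]
```

The pack centre is about (0.658, 0.414, 0.066), which in the tray frame is u≈84 and v≈115 mm. That is inside the limits (105/150/100) and at rest. I'll check it again later, and go on with the tools after remeasuring them.

```bash
cat >> h.py <<'E'
REG=dict(gouge=(.56,.70,-.13,.12,-1),knife=(.485,.56,-.13,.12,-1),chisel=(.40,.48,-.13,.12,1),rasp=(.33,.44,-.40,-.18,1),brush=(.32,.46,.16,.40,-1))
def tools(W,names=REG):
    for n in names:
        x0,x1,y0,y1,sg=REG[n]
        m=(W[...,0]>x0)&(W[...,0]<x1)&(W[...,1]>y0)&(W[...,1]<y1)&(W[...,2]>.009)&(W[...,2]<.045)
        k,l,st,_=cv2.connectedComponentsWithStats(m.astype(np.uint8))
        if k<2: print(n,None);continue
        m=l==1+np.argmax(st[1:,4]);P=W[m]
        r=cv2.minAreaRect((P[:,:2]*1000).astype(np.float32))
        c=np.array(r[0]);b=cv2.boxPoints(r);e=[b[1]-b[0],b[2]-b[1]];d=max(e,key=np.linalg.norm);L=np.linalg.norm(d);d=d/L;d=d*np.sign(d[1])*sg
        H=P[((P[:,:2]*1000-c)@d)<0]  # handle half
        h=np.median(H[:,:2]*1000,0)
        print(n,m.sum(),"c",c.round(),"L",L.round(),"w",round(min(r[1])),"origin",(c-20*d).round(),"jawyaw",(np.degrees(np.arctan2(d[1],d[0]))%180+90).round(1),"handlemid",h.round(),"z",np.percentile(P[:,2],95).round(3))
E
python3 - <<'E'
from h import *
tools(np.load("top0.npz")["W"]);print();tools(np.load("top1.npz")["W"])
E
```

```text
gouge 500 c [632. -11.] L 170.0 w 23 origin [635.   9.] jawyaw 173.1 handlemid [636.  32.] z 0.024
knife 516 c [524.  -7.] L 165.0 w 20 origin [524.  13.] jawyaw 180.2 handlemid [524.  36.] z 0.024
chisel 555 c [438.  -8.] L 168.0 w 22 origin [438. -28.] jawyaw 179.6 handlemid [439. -51.] z 0.024
rasp 571 c [ 385. -285.] L 171.0 w 22 origin [ 384. -305.] jawyaw 177.7 handlemid [ 383. -326.] z 0.024
brush 782 c [367. 282.] L 169.0 w 35 origin [369. 302.] jawyaw 173.3 handlemid [374. 325.] z 0.029

gouge 504 c [633. -11.] L 170.0 w 23 origin [635.   9.] jawyaw 173.6 handlemid [635.  32.] z 0.024
knife 511 c [524.  -7.] L 165.0 w 20 origin [524.  13.] jawyaw 179.9 handlemid [524.  36.] z 0.024
chisel 553 c [438.  -8.] L 168.0 w 22 origin [438. -28.] jawyaw 179.6 handlemid [439. -51.] z 0.024
rasp 575 c [ 385. -285.] L 170.0 w 22 origin [ 384. -305.] jawyaw 177.8 handlemid [ 383. -326.] z 0.024
brush 669 c [365. 266.] L 136.0 w 35 origin [368. 286.] jawyaw 172.8 handlemid [370. 295.] z 0.029
```

```bash
python3 -m pendant '[[[27,-38,0,0,0,0],[55,-76,0,0,0,0],[83,-114,0,0,0,0],[110,-152,-20,0,0,0],[137,-190,-60,0,0,0],[165,-228,-100,0,0,0],[192,-266,-140,0,0,0],[192,-266,-180,0,0,0],[192,-266,-190,0,0,0],[192,-266,-190,0,0,0]]]' -0.14; python3 -m pendant '[[[0,0,-20,0,0,0],[0,0,-40,0,0,0],[0,0,-54,0,0,0],[0,0,-57,0,0,0],[0,0,-57,0,0,0]]]'; python3 -m pendant '[[[0,0,0,0,0,0],[0,0,0,0,0,0],[0,0,0,0,0,0],[0,0,0,0,0,0],[0,0,0,0,0,0],[0,0,0,0,0,0],[0,0,30,0,0,0],[0,0,70,0,0,0],[0,0,110,0,0,0],[0,0,110,0,0,0]]]' 1
```

```text
clock: 23.55
tool_pos: [0.6366, 0.0119, 0.0606]
orientation: [-180.0, -0.0, 174.1]
force: [-1.3, -0.9, 0.8]
opening: 0.0498
clock: 24.18
tool_pos: [0.6368, 0.0118, 0.0044]
orientation: [180.0, 0.1, 174.1]
force: [0.9, 0.5, 0.0]
opening: 0.0497
clock: 25.42
tool_pos: [0.6387, 0.012, 0.1171]
orientation: [179.9, 0.4, 174.1]
force: [0.2, -0.2, -1.6]
opening: 0.0217
```

```bash
python3 -m pendant '[[[2,45,0,0,0,3],[4,90,0,0,0,6],[6,135,0,0,0,9],[8,180,0,0,0,10.5],[10,225,0,0,0,10.5],[12,250,0,0,0,10.5],[12,250,-40,0,0,10.5],[12,250,-70,0,0,10.5],[12,250,-80,0,0,10.5],[12,250,-80,0,0,10.5]]]'; python3 -m pendant '[[[0,0,0,0,0,0],[0,0,0,0,0,0],[0,0,0,0,0,0],[0,0,0,0,0,0],[0,0,30,0,0,0],[0,0,80,0,0,0],[0,0,80,0,0,0]]]' 0.18
```

```text
clock: 26.68
tool_pos: [0.6482, 0.2609, 0.0329]
orientation: [-179.9, -0.1, -175.4]
force: [0.9, -0.7, -1.2]
opening: 0.0215
clock: 27.55
tool_pos: [0.6509, 0.2629, 0.1188]
orientation: [179.8, 0.4, -175.4]
force: [-0.1, 0.8, -0.0]
opening: 0.0355
```

```bash
python3 -m pendant '[[[-20,-40,0,0,0,-4.6],[-41,-80,0,0,0,-4.6],[-62,-120,0,0,0,-4.6],[-83,-162,0,0,0,-4.6],[-104,-205,0,0,0,-4.6],[-126,-249,0,0,0,-4.6],[-126,-249,-40,0,0,-4.6],[-126,-249,-80,0,0,-4.6],[-126,-249,-80,0,0,-4.6]]]' -0.14;  python3 -m pendant '[[[0,0,-15,0,0,0],[0,0,-27,0,0,0],[0,0,-30,0,0,0],[0,0,-30,0,0,0]]]'; python3 -m pendant '[[[0,0,0,0,0,0],[0,0,0,0,0,0],[0,0,0,0,0,0],[0,0,0,0,0,0],[0,0,0,0,0,0],[0,0,0,0,0,0],[0,0,30,0,0,0],[0,0,70,0,0,0],[0,0,110,0,0,0],[0,0,110,0,0,0]]]' 1
```

```text
clock: 28.68
tool_pos: [0.5199, 0.0115, 0.0312]
orientation: [-179.9, -0.3, 179.9]
force: [0.5, -0.0, 1.3]
opening: 0.0497
clock: 29.18
tool_pos: [0.5224, 0.0125, 0.0037]
orientation: [-180.0, 0.0, 180.0]
force: [-1.0, 0.8, -0.2]
opening: 0.0503
clock: 30.42
tool_pos: [0.5239, 0.013, 0.1163]
orientation: [179.9, 0.3, 180.0]
force: [-0.8, -0.1, -2.7]
opening: 0.0216
```

```bash
python3 -m pendant '[[[16,41,0,0,0,4.8],[32,82,0,0,0,4.8],[48,124,0,0,0,4.8],[64,166,0,0,0,4.8],[80,208,0,0,0,4.8],[96,247,0,0,0,4.8],[96,247,-40,0,0,4.8],[96,247,-64,0,0,4.8],[96,247,-74,0,0,4.8],[96,247,-74,0,0,4.8]]]'; python3 -m pendant '[[[0,0,0,0,0,0],[0,0,0,0,0,0],[0,0,0,0,0,0],[0,0,0,0,0,0],[0,0,30,0,0,0],[0,0,75,0,0,0],[0,0,75,0,0,0]]]' 0.18;  python3 - <<'E'
from h import *
s=snap("top");W=cloud(s);tools(W,["chisel","rasp"])
s=snap("side");save(s,"s3",(160,180,440,390),2.8)
E
```

```text
clock: 31.68
tool_pos: [0.6177, 0.2589, 0.0384]
orientation: [-179.9, -0.1, -175.2]
force: [-0.4, -0.4, -1.5]
opening: 0.0216
clock: 32.55
tool_pos: [0.6206, 0.2608, 0.1191]
orientation: [179.8, 0.4, -175.2]
force: [-0.4, 0.8, -0.8]
opening: 0.036
chisel 552 c [438.  -8.] L 168.0 w 22 origin [438. -28.] jawyaw 179.6 handlemid [439. -51.] z 0.024
rasp 571 c [ 385. -286.] L 170.0 w 22 origin [ 384. -306.] jawyaw 177.7 handlemid [ 383. -326.] z 0.024
```

View pics/s3.png

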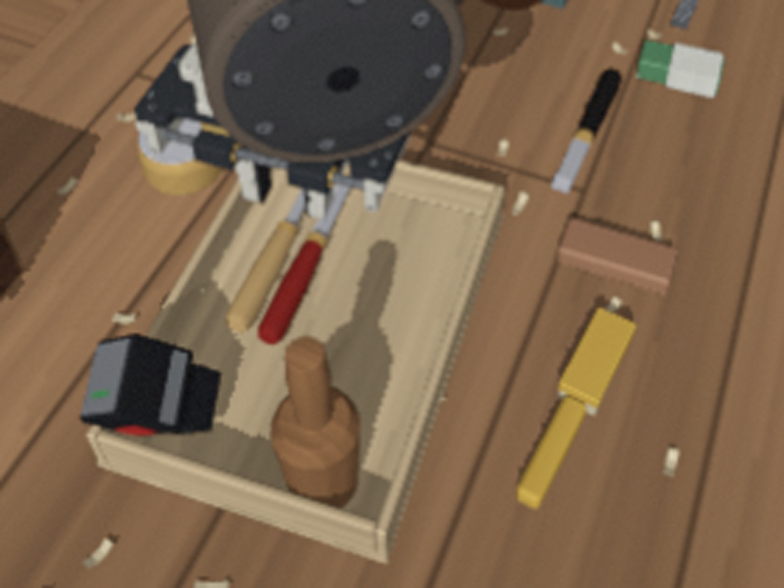

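Gouge and knife are lying side by side in the tray at (265,275) and (290,290), and the mallet is standing at (315,430). Next the chisel.

```bash
python3 -m pendant '[[[-26,-41,0,0,0,-5],[-52,-82,0,0,0,-5],[-78,-124,0,0,0,-5],[-104,-166,0,0,0,-5],[-130,-208,0,0,0,-5],[-156,-250,0,0,0,-5],[-181,-289,0,0,0,-5],[-181,-289,-40,0,0,-5],[-181,-289,-80,0,0,-5],[-181,-289,-80,0,0,-5]]]' -0.14;  python3 -m pendant '[[[0,0,-15,0,0,0],[0,0,-27,0,0,0],[0,0,-30,0,0,0],[0,0,-30,0,0,0]]]'; python3 -m pendant '[[[0,0,0,0,0,0],[0,0,0,0,0,0],[0,0,0,0,0,0],[0,0,0,0,0,0],[0,0,0,0,0,0],[0,0,0,0,0,0],[0,0,30,0,0,0],[0,0,70,0,0,0],[0,0,110,0,0,0],[0,0,110,0,0,0]]]' 1
```

```text
clock: 33.9
tool_pos: [0.4344, -0.0307, 0.0321]
orientation: [-179.9, -0.4, 179.7]
force: [0.5, 0.0, 0.8]
opening: 0.0495
clock: 34.4
tool_pos: [0.4374, -0.0295, 0.0049]
orientation: [-180.0, 0.0, 179.8]
force: [-0.7, 0.5, 0.4]
opening: 0.0502
clock: 35.65
tool_pos: [0.4389, -0.029, 0.117]
orientation: [179.9, 0.3, 179.8]
force: [0.2, -0.2, -2.3]
opening: 0.0222
```

```bash
python3 -m pendant '[[[22,35,0,0,0,5],[48,77,0,0,0,5],[74,119,0,0,0,5],[100,161,0,0,0,5],[127,203,0,0,0,5],[154,247,0,0,0,5],[154,247,-40,0,0,5],[154,247,-64,0,0,5],[154,247,-75,0,0,5],[154,247,-75,0,0,5]]]'; python3 -m pendant '[[[0,0,0,0,0,0],[0,0,0,0,0,0],[0,0,0,0,0,0],[0,0,0,0,0,0],[0,0,30,0,0,0],[0,0,75,0,0,0],[0,0,75,0,0,0]]]' 0.18
```

```text
clock: 36.9
tool_pos: [0.5906, 0.2169, 0.0383]
orientation: [-179.9, -0.1, -175.2]
force: [-0.4, 0.1, -1.3]
opening: 0.0222
clock: 37.78
tool_pos: [0.5935, 0.2188, 0.1188]
orientation: [179.8, 0.4, -175.2]
force: [0.2, 1.0, 0.1]
opening: 0.036
```

Run:
```python
from h import *
tools(cloud(snap("top")),["rasp","brush"]); tools(cloud(snap("side")),["brush"])
```

```text
rasp 572 c [ 385. -285.] L 170.0 w 22 origin [ 384. -305.] jawyaw 177.8 handlemid [ 383. -326.] z 0.025
brush 776 c [367. 283.] L 168.0 w 35 origin [370. 303.] jawyaw 172.7 handlemid [374. 324.] z 0.029
brush 943 c [365. 285.] L 171.0 w 34 origin [367. 305.] jawyaw 173.1 handlemid [371. 331.] z 0.029
```

```bash
python3 -m pendant '[[[-37,15,0,0,0,-4],[-77,30,0,0,0,-8],[-117,45,0,0,0,-11.8],[-155,60,0,0,0,-11.8],[-192,75,0,0,0,-11.8],[-223,87,0,0,0,-11.8],[-223,87,-40,0,0,-11.8],[-223,87,-80,0,0,-11.8],[-223,87,-80,0,0,-11.8]]]' -0.14;  python3 -m pendant '[[[0,0,-15,0,0,0],[0,0,-27,0,0,0],[0,0,-30,0,0,0],[0,0,-30,0,0,0]]]'; python3 -m pendant '[[[0,0,0,0,0,0],[0,0,0,0,0,0],[0,0,0,0,0,0],[0,0,0,0,0,0],[0,0,0,0,0,0],[0,0,0,0,0,0],[0,0,30,0,0,0],[0,0,70,0,0,0],[0,0,110,0,0,0],[0,0,110,0,0,0]]]' 1
```

```text
clock: 39.0
tool_pos: [0.3666, 0.3018, 0.0317]
orientation: [-179.6, -0.2, 173.0]
force: [-0.3, -0.3, 1.1]
opening: 0.0501
clock: 39.5
tool_pos: [0.3684, 0.3045, 0.0049]
orientation: [180.0, 0.0, 173.0]
force: [-0.9, 0.0, 0.0]
opening: 0.0499
clock: 40.75
tool_pos: [0.3693, 0.3061, 0.1173]
orientation: [179.7, 0.1, 173.0]
force: [0.3, -0.7, -2.1]
opening: 0.0195
```

```bash
python3 -m pendant '[[[25,-9,0,0,0,4],[57,-20,0,0,0,8],[90,-32,0,0,0,11.8],[123,-43,0,0,0,11.8],[156,-55,0,0,0,11.8],[156,-55,-35,0,0,11.8],[156,-55,-64,0,0,11.8],[156,-55,-75,0,0,11.8],[156,-55,-75,0,0,11.8]]]'; python3 -m pendant '[[[0,0,0,0,0,0],[0,0,0,0,0,0],[0,0,0,0,0,0],[0,0,0,0,0,0],[0,0,30,0,0,0],[0,0,75,0,0,0],[0,0,125,0,0,0],[0,0,125,0,0,0]]]' 0.18
python3 - <<'E'
from h import *
tools(cloud(snap("top")),["rasp"])
E
```

```text
clock: 41.88
tool_pos: [0.5237, 0.249, 0.0385]
orientation: [-179.9, -0.1, -175.2]
force: [0.2, 0.8, -0.7]
opening: 0.0197
clock: 42.88
tool_pos: [0.5264, 0.251, 0.1693]
orientation: [179.7, 0.4, -175.2]
force: [-0.0, 0.4, -1.8]
opening: 0.0358
rasp 573 c [ 385. -286.] L 171.0 w 22 origin [ 384. -305.] jawyaw 177.4 handlemid [ 383. -326.] z 0.025
```

```bash
python3 -m pendant '[[[-11,-43,0,0,0,-4],[-23,-90,0,0,0,-7.4],[-35,-137,0,0,0,-7.4],[-47,-184,0,0,0,-7.4],[-59,-231,0,0,0,-7.4],[-71,-278,0,0,0,-7.4],[-83,-325,0,0,0,-7.4],[-95,-372,0,0,0,-7.4],[-107,-419,0,0,0,-7.4],[-119,-466,0,0,0,-7.4]]]' -0.14; python3 -m pendant '[[[-12,-47,0,0,0,0],[-23,-90,-30,0,0,0],[-23,-90,-80,0,0,0],[-23,-90,-125,0,0,0],[-23,-90,-125,0,0,0]]]'; python3 -m pendant '[[[0,0,-15,0,0,0],[0,0,-30,0,0,0],[0,0,-35,0,0,0],[0,0,-35,0,0,0]]]'
```

```text
clock: 44.18
tool_pos: [0.404, -0.2178, 0.1637]
orientation: [180.0, -0.1, 177.4]
force: [0.5, 0.5, 0.6]
opening: 0.0498
clock: 44.8
tool_pos: [0.3788, -0.3056, 0.0362]
orientation: [179.9, -0.5, 177.3]
force: [0.4, -0.0, 0.1]
opening: 0.0498
clock: 45.3
tool_pos: [0.3828, -0.3066, 0.0054]
orientation: [-180.0, 0.0, 177.4]
force: [0.4, -0.4, 0.0]
opening: 0.0502
```

```bash
python3 -m pendant '[[[0,0,0,0,0,0],[0,0,0,0,0,0],[0,0,0,0,0,0],[0,0,0,0,0,0],[0,0,0,0,0,0],[0,0,0,0,0,0],[0,0,40,0,0,0],[0,0,90,0,0,0],[0,0,150,0,0,0],[0,0,150,0,0,0]]]' 1; python3 -m pendant '[[[6,38,0,0,0,4],[14,83,0,0,0,7.4],[22,128,0,0,0,7.4],[30,173,0,0,0,7.4],[40,218,0,0,0,7.4],[55,263,0,0,0,7.4],[75,308,0,0,0,7.4],[95,353,0,0,0,7.4],[120,398,0,0,0,7.4],[145,443,0,0,0,7.4]]]'; python3 -m pendant '[[[20,42,0,0,0,0],[34,78,0,0,0,0],[34,78,-40,0,0,0],[34,78,-80,0,0,0],[34,78,-105,0,0,0],[34,78,-115,0,0,0],[34,78,-115,0,0,0]]]'
```

```text
clock: 46.55
tool_pos: [0.3847, -0.3076, 0.1589]
orientation: [-179.8, 0.5, 177.4]
force: [-0.5, 0.0, -2.7]
opening: 0.0218
clock: 47.8
tool_pos: [0.5269, 0.1377, 0.153]
orientation: [-180.0, -0.1, -175.2]
force: [0.3, -0.6, -1.8]
opening: 0.0217
clock: 48.68
tool_pos: [0.5608, 0.2141, 0.0386]
orientation: [-179.9, -0.1, -175.2]
force: [-0.3, 0.0, -1.2]
opening: 0.0218
```

Release, rise and swing clear to the right for a check with both cameras.

```bash
python3 -m pendant '[[[0,0,0,0,0,0],[0,0,0,0,0,0],[0,0,0,0,0,0],[0,0,0,0,0,0],[0,0,40,0,0,0],[0,0,100,0,0,0],[0,0,150,0,0,0],[0,0,180,0,0,0]]]' 0.18; python3 -m pendant '[[[-12,-45,0,0,0,0],[-24,-90,0,0,0,0],[-36,-135,0,0,0,0],[-48,-180,0,0,0,0],[-60,-225,0,0,0,0],[-72,-270,0,0,0,0],[-84,-315,0,0,0,0],[-96,-360,0,0,0,0],[-110,-400,0,0,0,0],[-110,-400,0,0,0,0]]]'
python3 - <<'E'
from h import *
s=snap("top");t=snap("side");np.savez("topf.npz",W=cloud(s),im=s["pixels"]);np.savez("sidef.npz",W=cloud(t),im=t["pixels"])
W=cloud(s);tools(W)
a=cv2.resize(s["pixels"][100:300,110:390][...,::-1],(480,343));b=cv2.resize(t["pixels"][180:390,160:440][...,::-1],(320,240))
c=np.zeros((343,800,3),np.uint8);c[:,:480]=a;c[:240,480:]=b;cv2.imwrite("pics/f1.png",c)
for n,bx,lo,hi in [("rosette",(380,118,440,176),.03,.06),("glue",(470,125,520,182),.05,.2),("tin",(290,135,340,182),.03,.06),("bar",(458,340,490,395),.015,.04),("stone",(325,340,352,396),.012,.04)]:
    P,r=pca(W,bx,lo,hi);print(n,np.round(r[0]))
T=np.array([.584,.292]);an=np.radians(4.8);R=np.array([[np.cos(an),-np.sin(an)],[np.sin(an),np.cos(an)]])
uv=(W[...,:2]-T)@R
m=(uv[...,0]>.03)&(uv[...,1]>.06)&(uv[...,0]<.17)&(uv[...,1]<.2)&(W[...,2]>.056);print("pack",np.percentile(np.c_[uv[m],W[m][:,2]],[1,50,99],axis=0).round(3))
m=(np.abs(uv-[-.05,.11]).max(-1)<.06)&(W[...,2]>.16);print("mallet top",np.percentile(np.c_[uv[m],W[m][:,2]],[1,50,99],axis=0).round(3))
E
```

```text
clock: 49.68
tool_pos: [0.5619, 0.2149, 0.223]
orientation: [179.9, 0.2, -175.2]
force: [-0.2, 0.0, -0.7]
opening: 0.036
clock: 50.92
tool_pos: [0.4501, -0.1875, 0.2197]
orientation: [-180.0, 0.0, -175.4]
force: [-0.4, 0.2, 0.2]
opening: 0.0362
gouge 31 c [683. -65.] L 31.0 w 9 origin [687. -45.] jawyaw 169.2 handlemid [683. -57.] z 0.042
knife None
chisel None
rasp None
brush None
rosette [815.  -8.]
glue [ 779. -171.]
tin [786. 177.]
bar [ 346. -132.]
stone [341. 129.]
pack [[0.054 0.085 0.057]
 [0.082 0.113 0.085]
 [0.123 0.154 0.108]]
mallet top [[-0.064  0.108  0.161]
 [-0.052  0.117  0.185]
 [-0.039  0.132  0.19 ]]
```

View pics/f1.png

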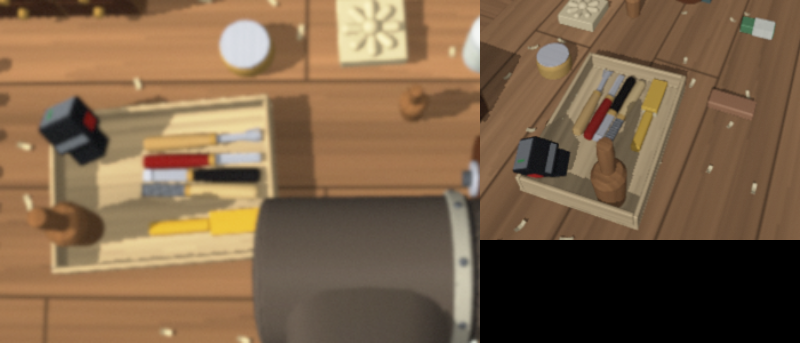

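All five tools, the mallet and the pack show in the tray. The pack still leans in the corner at (75,130). The shifted "bar" and "stone" readings may be arm occlusion, so I'll check them with the side camera and fit the pack's box to both clouds.

Run:
```python
from h import *
from scipy.optimize import least_squares
from scipy.spatial.transform import Rotation as Ro
Wt,Ws=np.load("topf.npz")["W"],np.load("sidef.npz")["W"]
S0=np.load("side0.npz")["W"]
for n,(x,y) in dict(bar=(.373,-.131),stone=(.374,.129)).items():
    for W in(S0,Ws):
        m=(np.abs(W[...,0]-x)<.1)&(np.abs(W[...,1]-y)<.05)&(W[...,2]>.013)&(W[...,2]<.045)
        k,l,st,_=cv2.connectedComponentsWithStats(m.astype(np.uint8));m=l==1+np.argmax(st[1:,4]);r=cv2.minAreaRect((W[m][:,:2]*1000).astype(np.float32));print(n,np.round(r[0]),np.round(r[1]))
T=np.array([.584,.292]);an=np.radians(4.8);R=np.array([[np.cos(an),-np.sin(an)],[np.sin(an),np.cos(an)]])
Q=[]
for f in("topf","sidef"):
    D=np.load(f+".npz");W=D["W"];c=D["im"].astype(int);uv=(W[...,:2]-T)@R
    m=(uv[...,0]>.02)&(uv[...,1]>.06)&(uv[...,0]<.17)&(uv[...,1]<.2)&(W[...,2]>.02)&((c.max(2)<60)|(W[...,2]>.06));Q.append(W[m]);print(m.sum())
Q=np.vstack(Q)
def box(p,h):
    q=np.abs(p)-h;return np.linalg.norm(np.maximum(q,0),axis=1)+np.minimum(q.max(1),0)
def f(v):
    p=Ro.from_rotvec(v[3:]).inv().apply(Q-v[:3]);
    return np.minimum(box(p,[.025,.03,.0275]),box(p-[0,0,-.043],[.019,.025,.0155]))
best=None
for yaw in range(0,360,45):
  for tilt in (30,60,90):
    r0=Ro.from_euler("ZY",[45+0,tilt],degrees=True)*Ro.from_euler("Z",yaw,degrees=True)
    s=least_squares(f,np.r_[.658,.414,.066,r0.as_rotvec()],loss="soft_l1",f_scale=.003)
    if best is None or s.cost<best.cost:best=s
v=best.x;print(v[:3],"uv",(v[:2]-T)@R,"med err",np.median(np.abs(f(v))),"pack z axis",Ro.from_rotvec(v[3:]).as_matrix()[:,2])
```

```text
bar [ 371. -128.] [85. 45.]
bar [ 371. -127.] [85. 42.]
stone [372. 133.] [100.  41.]
stone [371. 133.] [100.  42.]
997
1386
[0.6625409  0.42110237 0.06838498] uv [0.08906845 0.12207746] med err 0.0009187332834303501 pack z axis [0.54899289 0.4037285  0.73185388]
```

The pack fit has a 0.9 mm median residual and puts it at u=89, v=122, z=68 mm, against limits of 105/150/100, with readings unchanged for over 30 s. The bar and stone have not moved in the side view, so those shifts were occlusion. The arm is clear of everything, so I'm handing in.

```bash
python3 -c "
from plant import *
o=get_obs();print(o['clock'],o['tool_pos'],o['force']);print(close_job())"
```

```text
51.025 [ 0.4511578  -0.18577402  0.21970625] [ 0.1655911  -0.71915481  0.86088456]
the job is handed in; nothing more can be done
None
```

I switched the honer off first, then pulled the battery pack straight up. The pack, the middle-sized mallet and all five tools (gouge, knife, chisel, brush, rasp) are in the plywood tray. The job was handed in at about 51 s of the 210 s allowed, with the robot clear of everything; it reports no verdict.

**What the last checks showed**
- **Switch:** off. Its ridge moved about 13 mm toward the red dot, and a view from above after the pack was out still showed it there. I did not measure it again at the very end, but nothing went near it.
- **Tools and mallet:** the last picture shows the tools lying in the tray and the mallet standing upright.
- **Things to leave:** the rosette, glue, tin, bar and stone read within about 1 mm of their starting places.

**What went wrong or disagreed**
- **Pack dropped:** I mis-set the jaw opening when placing the pack, so it fell about 17 cm. It landed leaning in the tray's corner, with its body on the rims and its stem inside. A box fit puts its centre at 89 / 122 / 68 mm in tray x, y and height, inside the 105 / 150 / 100 mm limits. It had not moved for over 30 s, so I left it rather than risk knocking it out.
- **Mallet pressed down:** it slipped about 10 mm in the grip and was pressed onto the tray floor with about 25 N. The failure limit for arm or gripper-body contact is 40 N.
- **Bar and stone:** the last top view gave shifted readings for both, because the arm partly covered them. The side view showed no movement.

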